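# Walk the block heater into its charging cradle

## Robot

A 6-joint arm with a two-finger parallel gripper is mounted at the origin on a cart in front of the work surface, level with it; the furniture and walls round the work are solid. World frame = base frame: x ahead of the robot, y to its left, z up, the work surface at z = 0. Lengths are in m, angles in rad, forces in N, time in s.
With the tool pointing down it reaches from about 0.325 to 0.9 m from the base axis. Payload 6.1 kg.
Tool frame: the origin (TCP) lies at the very end of the fingers, on their centre line; the grasp point (between the pads) lies 19 mm behind it (robot.pinch_z is the distance from the TCP to the grasp point, in m); z points along the fingers, y is the line along which they close (so a half turn about z gives the same grasp; the last joint's range is limited). The gripper opens to 87 mm and grips with 3 to 60 N. Pads are 19 mm wide; open, the fingers measure 117 mm over their backs; the gripper's body (75 mm by 190 mm) begins 51 mm behind the grasp point.
Start: joints at [-1.388, 0.22, 1.526, -0, 1.395, -0.126], TCP at [0.19, -0.595, 0.223] pointing down, gripper open.
Joint ranges: [-2.98, 2.98], [-0.91, 2.08], [0.09, 2.57], [-1.24, 4.39], [0.2, 2.65], [-2.68, 2.68]. Speed limits (rad/s): [2.57, 2.57, 3.01, 3.14, 3.14, 3.14].

## Interface

Orientations are given as a unit quaternion [x, y, z, w].
In Python, from bench import monitor, eyes, job_done, robot gives the robot as it stands.
- The arm moves only by the tool drive_tool, never from a script. Its argument "targets" is a list of rows, each a list of 3 entries, a list of its own where there are three numbers: the shift along the world's x, y, z each as a share of 1 m, from -1 to 1, then the turn, a rotation vector about the world's x, y, z each as a share of 90 degrees, from -1 to 1, then the gripper command: -1 is shut, 1 is fully open, values between are in proportion. In form: [[[x, y, z], [wx, wy, wz], grip], ...]. A call has 1 to 8 rows; each row shifts and turns the commanded pose from where the row before left it; what a row does not reach is not made up. A row lasts 1/12 s, in which the tool goes at most 41.7 mm and 7.16 degrees, less where a joint would pass 70% of its speed; a pose out of reach is approached as far as the arm can. A call with a number of a shift or a turn outside -1 to 1 is refused whole. A call with a gripper value outside its range is refused whole. The fingers move at their own pace and stop on an object; "squeeze" is the grip in N (left out, the last holds). Time passes only in rows, so rows that do not move let the fingers close. It gives the time, the measured TCP pose, the force, the opening and the grip force at its end, in the units of the state.
- monitor.observe(): the state, without advancing time (a new reading comes with each control period).
- eyes.read_camera(name): name is "scene" or "top" or "wrist"; returns a dict with "pixels" (384x512x3 uint8, blue, green, red), "z_map" (384x512 float32, m along the optical axis (not along the pixel's ray), 0 where there is no reading), "vfov" (degrees; the focal length in pixels is half the picture's height over the tangent of half this angle, whatever the lens; pixels are square), "cx", "cy" (the principal point, pixels), "k1" (the pictures are not rectified: a ray, as slopes to the right and down, at radius r is drawn at 1 + k1 r^2 times it, then the intrinsics apply), "pose" (4x4, takes a point from camera to world coordinates); the wrist camera has in their place "tool_from_camera" (4x4, takes a point from camera to tool coordinates, whose origin is the TCP and whose axes are the flange's). Camera axes: x right, y up, looking along -z (the intrinsics and any distortion apply to the point x, -y, -z); pixel columns grow to the right and rows downward; lengths in m; the calibration is good to about 2 mm. A picture is of the moment at which its call begins: read the wrist's pose just before it.
- job_done(): hands the job in; it is judged then, once.
The state is a dict: "clock": time; "joint_positions": joint angles; "joint_vel": joint speeds; "joint_efforts": joint torques, N m; "ee_pos": TCP position; "tcp_rot": TCP orientation; "force": force on the tool from outside, world axes, zero at the start; "moment": the same for the moment, N m; "opening": opening from 0.0 (shut) to 1.0 (fully open); "gripper_force": force on a finger pad.
Only numpy, scipy, OpenCV 4.12 (cv2) and the standard library are available. Lean on these libraries where they do the work, as an engineer would, in place of code of your own. Each camera call takes 0.05 s, during which the arm holds its last target. There are 200 camera calls.

## Task

Dock the block heater in its charging cradle: walk it forward over the table, never lifting it, with short pushes on its two guarded rear corners by turns (the display panel between them must not be touched) until it sits between the guide rails. Then press it home against the sprung contact strip at the back of the cradle, on the left rear corner first and then on the right, holding each press for about half a second, firmly but gently (about 8 N on the strip; never load the cradle with 20 N or more), and easing off slowly so that it does not spring back. Leave the heater square in the cradle with the strip still touching its front, and disturb nothing else.

Things in the scene. Friction and masses are not known exactly. Their poses are not given: they have to be found in the camera images.
- heater: Block heater: flat-bottomed grey instrument case, 120 (x) by 200 (y) by 48 mm, with an aluminium block with 4 x 8 wells on top (to 62 mm). About 0.65 to 0.95 kg, loose; slides at about 3 to 7 N. Origin: centre of underside. +x: the front that enters the cradle first (flat face at x = +60 mm); +y: its left; the rear with the panel faces the robot.
- corner_left: Smooth black plastic guard fixed on the heater's left rear corner. Origin: left edge of its rear face at mid height, at (-66, +100, 27) mm in the heater's frame; axes as the heater's. Its flat rear face, the one to push, reaches 38 mm from there towards -y, 7 to 47 mm above the table, and stands 6 mm behind the case.
- corner_right: The same on the right rear corner, at (-66, -100, 27) mm in the heater's frame; its flat rear face reaches 38 mm to the left (+y).
- panel: Display panel in the middle of the heater's rear face, 100 mm wide, 36 mm high, fixed to the heater; not to be touched. Origin: middle of its face, at (-63, 0, 27) mm in the heater's frame, 3 mm recessed from the guards' faces.
- cradle: Charging cradle fixed to the table: two polished aluminium rails 26 mm high along its x, inner faces at y = +-103.5 mm (3.5 mm play each side of the heater). Origin: on the table, middle of the mouth; +x leads inward, +y its left. Rails run from x = 0 to 125 mm; lead-in plates flare outward by 0.4 rad before them, back to x = -33 mm, where the mouth is 235 mm wide.
- stop_box: Grey box closing the cradle, 20 mm deep, 207 wide, 44 high; origin under its centre, at cradle (117, 0, 0) mm. It carries the contact strip, a steel bar 190 mm wide, 16-38 mm above the table, parallel to the box. The strip's rest position is set by a screw and not measured: its face lies at cradle x = 70 to 85 mm, to be felt. It is sprung: 1 N at first touch, then 2 N/mm over 6 mm to a hard stop.
- bottle_a: Brown dropper bottle, 35 mm across, 74 mm tall, standing left of the cradle; leave alone. Origin: centre of its underside.
- clip: Binder clip, 32 mm, lying right of the cradle; leave alone. Origin: its underside.
- bottle_b: White dropper bottle, 33 mm across, 68 mm tall, at the left; leave alone. Origin: its underside.
- dish: Round dish, 60 mm across, 14 mm high, near left; leave alone. Origin: its underside.
- pipette: Pipette lying on the right, 256 mm long along its y, 31 mm high; leave alone. Origin: its underside.

How it is judged:
On the way, in this order (a step that is already met when the one before it is completed fails the run):
1. the heater is between the rails: its front at least 30 mm inside the mouth, within 6 mm of the middle and 0.06 rad of straight (x of heater in the frame of cradle above -0.03 m and y of heater in the frame of cradle between -0.006 and 0.006 m and angle between the x axis of heater and the x axis of cradle, either way round below 0.06 rad), for 0.1 s.
2. the left rear corner is pushed by the fingers so that the strip feels more than 5 N (contact force between heater and stop_box above 5 N and contact force between the fingers and corner_left above 2 N), for 0.3 s.
3. the right rear corner is pushed by the fingers so that the strip feels more than 5 N (contact force between heater and stop_box above 5 N and contact force between the fingers and corner_right above 2 N), for 0.3 s.
At the end, for the whole second after the job is handed in: The heater rests flat and still in the cradle, square within 0.02 rad, within 6 mm of the middle between the rails, its front inside by more than 65 mm and touching the contact strip (more than 0.5 N) (contact force between heater and stop_box above 0.5 N and angle between the x axis of heater and the x axis of cradle, either way round below 0.02 rad and y of heater in the frame of cradle between -0.006 and 0.006 m and x of heater in the frame of cradle above 0.005 m and angle between heater's own z axis and vertical below 0.03 rad and linear speed of heater below 0.01 m/s).
It fails at once if the cradle (rails, box or strip) is loaded by the heater with more than 22 N (contact force between heater and cradle above 22 N).
It fails at once if the display panel is touched (over 0.5 N) (contact force between any of the fingers, the arm and panel above 0.5 N).
It fails at once if the heater is lifted by more than 10 mm or tipped by more than 0.1 rad (height (world z) of heater above 0.01 m or angle between heater's own z axis and vertical above 0.1 rad).
It fails at once if a bystander (bottles, clip, dish, pipette) is moved by more than 20 mm (distance of any of bottle_a, clip, bottle_b, dish, pipette from where it was at the start of the episode above 0.02 m).
It also fails if it takes over 72 s, if anything falls off the work surface, if the arm or the gripper's body presses on something with over 40 N, if the wrist force passes 120 N, or if a joint passes its speed limit or range.

## Working session

There is one attempt and no reset: what is moved stays moved. The work goes in short steps, Python scripts to look and compute and a tool call to move; the robot and the scene stay as the last step left them, time stands still between calls to the robot, and variables do not carry over. Pictures are saved under pics/ and viewed, at most 10 in all, crops included, and the job is handed in when it is done.

Besides the shell and the picture viewer there is one more tool, called after "Emit:" as name([rows], argument=value, ...), one row to a line, values as JSON. drive_tool: Moves the arm, as the interface text tells. Shift numbers are shares of 1 m and turn numbers shares of 90 degrees, none past 1 either way. Its arguments: {"type":"object","properties":{"targets":{"type":"array","items":{"type":"array"}},"squeeze":{"type":"number"}},"required":["targets"]}

```bash
mkdir -p pics; ls
cat > h.py <<'E'
import numpy as np,cv2
from bench import monitor,eyes,robot
def cam(n):
    d=eyes.read_camera(n); d['f']=d['pixels'].shape[0]/2/np.tan(np.radians(d['vfov'])/2); return d
def rays(d,uv):
    uv=np.atleast_2d(np.array(uv,float)); p=np.stack([(uv[:,0]-d['cx'])/d['f'],(uv[:,1]-d['cy'])/d['f']],1)
    q=p.copy()
    for _ in range(30): q=p/(1+d['k1']*(q**2).sum(1,keepdims=True))
    return np.c_[q[:,0],-q[:,1],-np.ones(len(q))]
def onplane(d,uv,z):
    r=rays(d,uv)@d['pose'][:3,:3].T; o=d['pose'][:3,3]
    return o+r*((z-o[2])/r[:,2])[:,None]
def cloud(d):
    z=d['z_map']; v,u=np.mgrid[:z.shape[0],:z.shape[1]]
    P=rays(d,np.c_[u.ravel(),v.ravel()])*z.reshape(-1,1)
    P=P@d['pose'][:3,:3].T+d['pose'][:3,3]
    P[z.ravel()==0]=np.nan
    return P.reshape(z.shape+(3,))
E
python3 - <<'E'
from h import *
a=cam('top');b=cam('scene')
for n,d in(('top',a),('scene',b)):
    cv2.imwrite(f'pics/{n}0.png',d['pixels']); print(n,d['pose'].round(3).tolist(),d['f'],d['k1'],d['cx'],d['cy'])
print(monitor.observe())
E
```

```text
pics
top [[-0.04, 0.978, -0.206, 0.416], [-0.999, -0.039, 0.01, 0.053], [0.002, 0.206, 0.979, 0.995], [0.0, 0.0, 0.0, 1.0]] 354.50681583317436 0.03622647222178957 256.53288750812595 190.69224416789763
scene [[-0.665, 0.548, -0.507, 0.068], [-0.746, -0.504, 0.434, 0.499], [-0.018, 0.667, 0.745, 0.845], [0.0, 0.0, 0.0, 1.0]] 443.1715643101209 0.056863339571919844 250.65723170480493 196.67340063147665
{'clock': 0.1, 'joint_positions': array([-1.38808471e+00,  2.21160201e-01,  1.52749753e+00, -4.57908088e-05,
        1.39468025e+00, -1.26117828e-01]), 'joint_vel': array([-0.00053566, -0.00337072, -0.0031405 ,  0.00028833, -0.00143471,
        0.00024278]), 'joint_efforts': array([ 5.11260841e-04, -4.95944846e+01, -3.88519335e+01,  7.01134605e-02,
        5.15921228e-02, -4.58540342e-05]), 'ee_pos': array([ 0.18983397, -0.59488997,  0.22153819]), 'tcp_rot': array([ 9.88100720e-01,  1.53805738e-01, -4.72191065e-05, -8.71677025e-04]), 'force': array([-0.04884755, -1.22190223, -0.01155675]), 'moment': array([-0.03477631,  0.00426388,  0.00344493]), 'gripper_force': 0.0, 'opening': 1.0023734457542897}
```

View pics/top0.png

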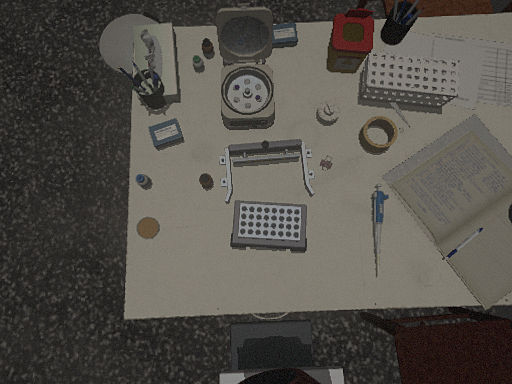

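View pics/scene0.png

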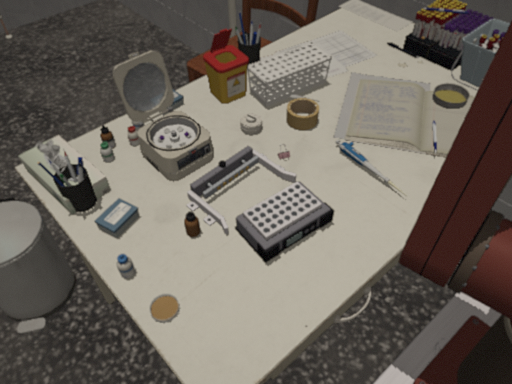

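The top view shows the heater at about (232–307, 202–250). The cradle is just above it, with its box at (230–302, 140–162), rails at u≈230 and 303, and its mouth at v≈195. Bottle_a is at (206,181) and the clip at (326,161).

Run:
```python
from h import *
d=cam('top'); P=cloud(d); z=P[...,2]
def rect(name,box,lo,hi,ero=0):
    u0,u1,v0,v1=box; m=np.zeros(z.shape,bool); m[v0:v1,u0:u1]=True
    m&=(z>lo)&(z<hi)
    n,l,s,c=cv2.connectedComponentsWithStats(m.astype(np.uint8))
    k=1+s[1:,4].argmax(); m=l==k
    Q=P[m][:,:2].astype(np.float32)
    r=cv2.minAreaRect(Q*1000); print(name,m.sum(),np.median(P[m][:,2]).round(4),r, cv2.boxPoints(r).round(0).tolist())
    return m
rect('heater',(220,320,195,262),.03,.075)
rect('heaterblock',(220,320,195,262),.055,.075)
rect('box',(222,312,130,170),.034,.05)
rect('strip+box',(222,312,130,170),.03,.05)
m=rect('railL',(216,242,145,205),.016,.034)
m2=rect('railR',(292,318,145,205),.016,.034)
for mm in(m,m2):
    Q=P[mm]; 
    for x in np.arange(.40,.62,.01):
        s=Q[abs(Q[:,0]-x)<.005]
        if len(s)>2: print(round(x,2),len(s),s[:,1].min().round(4),s[:,1].max().round(4),np.median(s[:,2]).round(3))
g=d['pixels']
cv2.imwrite('pics/crop.png',cv2.resize(g[130:260,195:340],None,fx=5,fy=4.6,interpolation=cv2.INTER_CUBIC))
```

```text
heater 3338 0.0619 ((521.5753784179688, 13.381111145019531), (201.62721252441406, 123.83853912353516), 84.1736831665039) [[450.0, -81.0], [573.0, -93.0], [593.0, 107.0], [470.0, 120.0]]
heaterblock 2102 0.0633 ((529.65869140625, 12.506446838378906), (163.93003845214844, 90.46784973144531), 84.18146514892578) [[476.0, -64.0], [566.0, -74.0], [583.0, 89.0], [493.0, 99.0]]
box 523 0.0445 ((744.7781372070312, 15.023017883300781), (27.424713134765625, 206.61134338378906), 2.343876600265503) [[727.0, 118.0], [735.0, -89.0], [763.0, -88.0], [754.0, 119.0]]
strip+box 855 0.042 ((732.682373046875, 12.188591003417969), (51.72377014160156, 211.3815460205078), 2.2143430709838867) [[703.0, 117.0], [711.0, -94.0], [763.0, -92.0], [754.0, 119.0]]
railL 256 0.0266 ((670.9400634765625, 107.65941619873047), (46.015682220458984, 153.7683868408203), 88.10997009277344) [[593.0, 87.0], [747.0, 82.0], [749.0, 128.0], [595.0, 133.0]]
railR 254 0.0269 ((678.0048828125, -100.77424621582031), (144.8656768798828, 35.2103157043457), 16.687274932861328) [[604.0, -105.0], [614.0, -138.0], [752.0, -97.0], [742.0, -63.0]]
0.6 15 0.121 0.1322 0.025
0.61 16 0.1175 0.1286 0.025
0.61 16 -0.1171 -0.1042 0.026
```

View pics/crop.png

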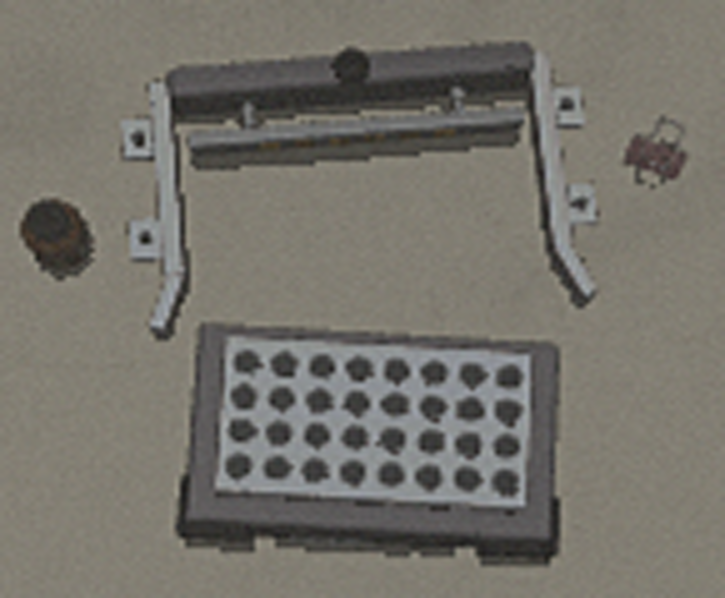

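The crop shows the heater's front turned a little clockwise relative to the cradle, with the rail bends at crop points (182,272) and (550,250). I'll refine the cradle frame from the rails.

Run:
```python
from h import *
d=cam('top'); P=cloud(d)
b=onplane(d,[(195+x/5-.4,130+y/4.6-.4) for x,y in[(185,268),(547,247),(163,85),(545,55),(150,330),(173,338),(595,292),(580,303)]],.026);print(b.round(4).tolist())
O=np.array([.6318,.0102]);a=.041
R=np.array([[np.cos(a),-np.sin(a)],[np.sin(a),np.cos(a)]])
Q=(P[...,:2]-O)@R; z=P[...,2]
for s in(1,-1):
    for x in np.arange(-.035,.126,.01):
        m=(abs(Q[...,0]-x)<.005)&(abs(s*Q[...,1]-.109)<.02)&(z>.022)&(z<.03)
        y=Q[m][:,1]
        if len(y): print(s,x.round(3),len(y),y.min().round(4),y.max().round(4))
m=(abs(Q[...,1])<.085)&(z>.03)&(z<.05)&(Q[...,0]>.055)&(Q[...,0]<.135)
q=Q[m];zz=z[m]
for y in np.arange(-.08,.081,.04):
    k=abs(q[:,1]-y)<.01; kk=k&(zz>.042); ks=k&(zz<.040)&(q[:,0]<.1); print('y',y.round(2),'box',q[kk,0].min().round(4),q[kk,0].max().round(4),'strip',q[ks,0].min().round(4),q[ks,0].max().round(4),np.median(zz[ks]).round(3))
```

```text
[[0.631, 0.1124, 0.026], [0.6361, -0.0909, 0.026], [0.7481, 0.122, 0.026], [0.7591, -0.098, 0.026], [0.5935, 0.1328, 0.026], [0.5881, 0.1202, 0.026], [0.607, -0.1157, 0.026], [0.6006, -0.1069, 0.026]]
1 -0.035 3 0.1172 0.1203
1 -0.025 15 0.1113 0.1227
1 -0.015 13 0.1076 0.1189
1 -0.005 12 0.1044 0.116
1 0.005 15 0.1033 0.1124
1 0.015 15 0.103 0.1147
1 0.025 16 0.1028 0.114
1 0.035 13 0.104 0.1131
1 0.045 14 0.1036 0.1127
1 0.055 15 0.1031 0.1148
1 0.065 13 0.1053 0.1139
1 0.075 17 0.0902 0.1134
1 0.085 11 0.1037 0.1127
1 0.095 16 0.1034 0.115
1 0.105 20 0.0943 0.1144
1 0.115 12 0.1047 0.1135
1 0.125 4 0.1045 0.113
-1 -0.025 17 -0.1265 -0.1131
-1 -0.015 11 -0.1212 -0.1106
-1 -0.005 15 -0.1174 -0.1062
-1 0.005 15 -0.1157 -0.1043
-1 0.015 11 -0.1145 -0.105
-1 0.025 19 -0.116 -0.1036
-1 0.035 11 -0.1141 -0.1047
-1 0.045 17 -0.1149 -0.104
-1 0.055 14 -0.1149 -0.1037
-1 0.065 11 -0.1142 -0.1035
-1 0.075 17 -0.1157 -0.0921
-1 0.085 12 -0.1135 -0.104
-1 0.095 16 -0.1148 -0.1031
-1 0.105 20 -0.1155 -0.0895
-1 0.115 10 -0.114 -0.105
-1 0.125 7 -0.1145 -0.1058
y -0.08 box 0.107 0.1261 strip 0.0765 0.0864 0.037
y -0.04 box 0.0802 0.126 strip 0.0757 0.0875 0.038
y 0.0 box 0.0801 0.1234 strip 0.076 0.086 0.038
y 0.04 box 0.0837 0.1248 strip 0.0759 0.086 0.038
y 0.08 box 0.0801 0.1249 strip 0.0753 0.0857 0.038
```

Cradle: origin (0.632, 0.010), yaw +0.041; rails at ±103.5 mm check out and the strip face is near x≈76 mm. Heater: centre (0.525, 0.013), yaw −0.10, which is −0.14 relative to the cradle and 7 mm left of its axis. I'll go above the point behind the right corner with the gripper shut and turned so that one finger's back faces the heater.

Emit:
drive_tool([
  [[0.0157,0.0379,0],[0,0,0.0592],-1],
  [[0.0157,0.0379,0],[0,0,0.0592],-1],
  [[0.0157,0.0379,0],[0,0,0.0592],-1],
  [[0.0157,0.0379,0],[0,0,0.0592],-1],
  [[0.0157,0.0379,0],[0,0,0.0592],-1],
  [[0.0157,0.0379,0],[0,0,0.0592],-1],
  [[0.0157,0.0379,0],[0,0,0.0592],-1],
], squeeze=10)

```text
clock: 0.78
ee_pos: [0.3001, -0.3282, 0.2224]
tcp_rot: [0.886, 0.463, 0.0, 0.0]
force: [0.8, -1.4, 0.6]
opening: 0.554
gripper_force: 0.0
```

Emit:
drive_tool([
  [[0.0157,0.0379,0],[0,0,0.0592],-1],
  [[0.0157,0.0379,0],[0,0,0.0592],-1],
  [[0.0157,0.0379,0],[0,0,0.0592],-1],
  [[0.0157,0.0379,0],[0,0,0.0592],-1],
  [[0.0157,0.0379,0],[0,0,0.0592],-1],
  [[0.0157,0.0379,0],[0,0,0.0592],-1],
  [[0.0157,0.0379,0],[0,0,0.0592],-1],
  [[0,0,0],[0,0,0],-1],
])

```text
clock: 1.45
ee_pos: [0.4113, -0.0582, 0.2227]
tcp_rot: [0.688, 0.725, 0.002, -0.0]
force: [-1.1, -0.5, -0.4]
opening: 0.018
gripper_force: 0.0
```

Emit:
drive_tool([
  [[0,-0.001,-0.04],[0,0,0],-1],
  [[0,-0.001,-0.04],[0,0,0],-1],
  [[0,-0.002,-0.04],[0,0,0],-1],
  [[0,0,-0.04],[0,0,0],-1],
  [[0,0,-0.03],[0,0,0],-1],
  [[0,0,-0.016],[0,0,0],-1],
  [[0,0,0],[0,0,0],-1],
])

```text
clock: 2.03
ee_pos: [0.4057, -0.0679, 0.0126]
tcp_rot: [0.693, 0.721, -0.002, -0.004]
force: [-0.8, 0.8, -0.4]
opening: 0.011
gripper_force: 0.0
```

Run:
```python
from h import *
s=monitor.observe();print(s['ee_pos'],s['force'])
d=cam('scene');cv2.imwrite('pics/s1.png',d['pixels'][120:280,180:360].repeat(3,0).repeat(3,1))
P=cloud(d); t=s['ee_pos']
# finger front: points around tcp, z .07-.1
m=(abs(P[...,0]-t[0])<.04)&(abs(P[...,1]-t[1])<.03)&(P[...,2]>.01)&(P[...,2]<.06)
Q=P[m]; print(len(Q),Q.min(0),Q.max(0))
```

```text
[ 0.4057478  -0.06787772  0.01259359] [-0.83901682  0.75588218 -0.38351316]
104 [ 0.39388371 -0.07854602  0.01159432] [ 0.42151556 -0.05642544  0.05929095]
```

View pics/s1.png

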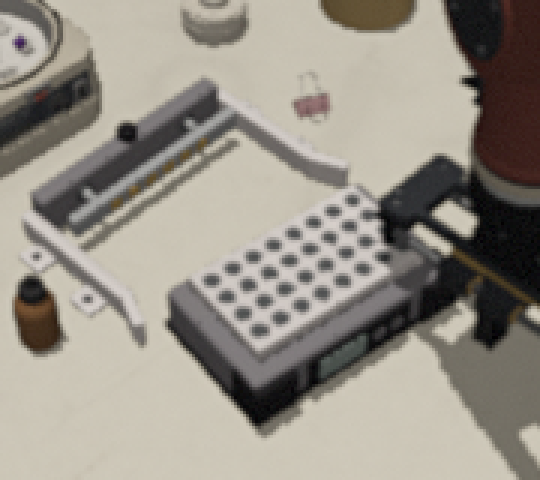

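The view shows the finger behind the right rear corner, roughly (430,300) in the crop, with the gripper body clear above the heater. First push on the right.

Emit:
drive_tool([
  [[0.01,0.004,0.003],[0,0,0],-1],
  [[0.01,0,0],[0,0,0],-1],
  [[0.005,0,0],[0,0,0],-1],
  [[0.004,0,0],[0,0,0],-1],
  [[0.004,0,0],[0,0,0],-1],
  [[0.004,0,0],[0,0,0],-1],
  [[0.002,0,0],[0,0,0],-1],
  [[0,0,0],[0,0,0],-1],
])

```text
clock: 2.75
ee_pos: [0.4492, -0.0649, 0.0196]
tcp_rot: [0.693, 0.721, 0.0, 0.0]
force: [-0.9, 0.3, 0.2]
opening: 0.01
gripper_force: 0.5
```

```bash
cat >> h.py <<'E'
def heater():
    d=cam('top'); P=cloud(d); s=monitor.observe()
    a=.041;O=np.array([.6318,.0102]);R=np.array([[np.cos(a),-np.sin(a)],[np.sin(a),np.cos(a)]])
    g=d['pixels'].astype(int).min(2)
    m=(P[...,2]>.057)&(P[...,2]<.068)&(P[...,0]>.42)&(P[...,0]<.72)&(abs(P[...,1]-.01)<.16)&(g>40)
    n,l,st,c=cv2.connectedComponentsWithStats(m.astype(np.uint8)); m=l==1+st[1:,4].argmax()
    Q=(P[m][:,:2]-O)@R*1000
    r=cv2.minAreaRect(Q.astype(np.float32)); c,(w,h),t=r
    t=t if w<h else t-90
    t=np.radians((t+45)%90-45)
    # block centre sits 5 mm ahead of heater origin (block at 529.7,12.5; origin 524.6,13.1)
    xh=c[0]-5.1*np.cos(t); yh=c[1]-5.1*np.sin(t)
    tc=(s['ee_pos'][:2]-O)@R*1000
    rear=lambda y:(xh-66*np.cos(t)-y*np.sin(t), yh-66*np.sin(t)+y*np.cos(t))
    w=lambda q:(O*1000+R@np.array(q)).round(1)
    print('block',sorted([round(x,1) for x in r[1]]),'heater cradle x %.1f y %.1f yaw %.4f'%(xh,yh,t),'tcp cradle',tc.round(1),'world',s['ee_pos'].round(4),'F',s['force'].round(1))
    print('guards world L',w(rear(84)),'R',w(rear(-84)),'clock',s['clock'])
E
python3 -c "from h import *; heater()"
```

```text
block [90.0, 163.3] heater cradle x -101.8 y 8.1 yaw -0.0694 tcp cradle [-185.6  -67.4] world [ 0.4491 -0.0648  0.0196] F [ 0.5 -0.2 -0.4]
guards world L [466.1 100. ] R [461.3 -68. ] clock 2.8
```

Matches the model: 12 mm push gives about 0.073 rad and 5 mm of advance. Now left, then right.

Emit:
drive_tool([
  [[-0.022,0.02,0],[0,0,0],-1],
  [[0,0.04,0],[0,0,0],-1],
  [[0,0.04,0],[0,0,0],-1],
  [[0,0.04,-0.002],[0,0,0],-1],
  [[0.018,0.025,0],[0,0,0],-1],
  [[0.006,0,0],[0,0,0],-1],
  [[0.006,0,0],[0,0,0],-1],
  [[0.005,0,0],[0,0,0],-1],
])

```text
clock: 3.47
ee_pos: [0.4613, 0.1002, 0.0172]
tcp_rot: [0.693, 0.721, -0.001, -0.001]
force: [-3.8, 1.3, 0.9]
opening: 0.005
gripper_force: 2.1
```

Emit:
drive_tool([
  [[-0.034,-0.015,0],[0,0,0],-1],
  [[0,-0.04,0],[0,0,0],-1],
  [[0,-0.04,0],[0,0,0],-1],
  [[0,-0.04,0],[0,0,0],-1],
  [[0.015,-0.032,0],[0,0,0],-1],
  [[0.006,0,0],[0,0,0],-1],
  [[0.005,0,0],[0,0,0],-1],
  [[0.004,0,0],[0,0,0],-1],
])

```text
clock: 4.13
ee_pos: [0.4571, -0.0677, 0.0172]
tcp_rot: [0.694, 0.72, -0.0, -0.001]
force: [-2.7, -1.4, 0.8]
opening: 0.003
gripper_force: 2.0
```

```bash
python3 -c "from h import *; heater()"
```

```text
block [90.6, 163.3] heater cradle x -93.2 y 7.5 yaw -0.0702 tcp cradle [-177.   -70.1] world [ 0.4578 -0.0671  0.0173] F [-2.6 -1.1  1.6]
guards world L [474.8  99.7] R [469.9 -68.2] clock 4.1833
```

Emit:
drive_tool([
  [[-0.024,0.02,0],[0,0,0],-1],
  [[0,0.04,0],[0,0,0],-1],
  [[0,0.04,0],[0,0,0],-1],
  [[0,0.04,0],[0,0,0],-1],
  [[0.028,0.028,0],[0,0,0],-1],
  [[0.006,0,0],[0,0,0],-1],
  [[0.006,0,0],[0,0,0],-1],
  [[0.006,0,0],[0,0,0],-1],
])

```text
clock: 4.85
ee_pos: [0.4785, 0.1023, 0.0169]
tcp_rot: [0.692, 0.722, -0.001, -0.001]
force: [-3.4, 2.6, 1.7]
opening: 0.006
gripper_force: 2.6
```

Emit:
drive_tool([
  [[-0.039,-0.013,0],[0,0,0],-1],
  [[0,-0.04,0],[0,0,0],-1],
  [[0,-0.04,0],[0,0,0],-1],
  [[0,-0.04,0],[0,0,0],-1],
  [[0.0095,-0.033,0],[0,0,0],-1],
  [[0.006,0,0],[0,0,0],-1],
  [[0.006,0,0],[0,0,0],-1],
  [[0.006,0,0],[0,0,0],-1],
])

```text
clock: 5.52
ee_pos: [0.4675, -0.0653, 0.0172]
tcp_rot: [0.694, 0.72, -0.001, -0.001]
force: [-3.5, -0.9, -0.2]
opening: 0.006
gripper_force: 1.8
```

```bash
python3 -c "from h import *; heater()"
```

```text
block [90.2, 162.1] heater cradle x -79.4 y 4.5 yaw -0.1102 tcp cradle [-165.9  -68.2] world [ 0.4689 -0.0648  0.0174] F [-1.8 -0.2  1.1]
guards world L [492.3  99.8] R [480.7 -67.8] clock 5.5667
```

Emit:
drive_tool([
  [[-0.024,0.018,0],[0,0,0],-1],
  [[0,0.04,0],[0,0,0],-1],
  [[0,0.04,0],[0,0,0],-1],
  [[0,0.04,0],[0,0,0],-1],
  [[0.0275,0.027,0],[0,0,0],-1],
  [[0.006,0,0],[0,0,0],-1],
  [[0.006,0,0],[0,0,0],-1],
  [[0.006,0,0],[0,0,0],-1],
])

```text
clock: 6.23
ee_pos: [0.4886, 0.1016, 0.0169]
tcp_rot: [0.692, 0.722, -0.001, -0.001]
force: [-4.0, 1.2, 2.3]
opening: 0.003
gripper_force: 2.6
```

Emit:
drive_tool([
  [[-0.037,-0.013,0],[0,0,0],-1],
  [[0,-0.04,0],[0,0,0],-1],
  [[0,-0.04,0],[0,0,0],-1],
  [[0,-0.04,0],[0,0,0],-1],
  [[0.009,-0.034,0],[0,0,0],-1],
  [[0.007,0,0],[0,0,0],-1],
  [[0.007,0,0],[0,0,0],-1],
  [[0.007,0,0],[0,0,0],-1],
])

```text
clock: 6.9
ee_pos: [0.4821, -0.0671, 0.0171]
tcp_rot: [0.694, 0.72, -0.001, -0.001]
force: [-3.9, -1.5, 1.7]
opening: 0.009
gripper_force: 2.0
```

```bash
python3 -c "from h import *; heater()"
```

```text
block [89.5, 163.8] heater cradle x -68.1 y 2.7 yaw -0.0782 tcp cradle [-151.   -70.7] world [ 0.4838 -0.0666  0.0175] F [-1.8 -0.9  0.9]
guards world L [500.8  96.6] R [494.5 -71.3] clock 6.95
```

Emit:
drive_tool([
  [[-0.022,0.018,0],[0,0,0],-1],
  [[0,0.04,0],[0,0,0],-1],
  [[0,0.04,0],[0,0,0],-1],
  [[0,0.04,0],[0,0,0],-1],
  [[0.017,0.026,0],[0,0,0],-1],
  [[0.006,0,0],[0,0,0],-1],
  [[0.006,0,0],[0,0,0],-1],
  [[0.006,0,0],[0,0,0],-1],
])

```text
clock: 7.62
ee_pos: [0.4948, 0.0984, 0.0171]
tcp_rot: [0.692, 0.722, -0.001, -0.001]
force: [-3.3, 2.7, 1.4]
opening: 0.008
gripper_force: 2.4
```

Emit:
drive_tool([
  [[-0.031,-0.015,0],[0,0,0],-1],
  [[0,-0.04,0],[0,0,0],-1],
  [[0,-0.04,0],[0,0,0],-1],
  [[0,-0.04,0],[0,0,0],-1],
  [[0.011,-0.035,0],[0,0,0],-1],
  [[0.007,0,0],[0,0,0],-1],
  [[0.007,0,0],[0,0,0],-1],
  [[0.007,0,0],[0,0,0],-1],
])

```text
clock: 8.28
ee_pos: [0.4961, -0.0735, 0.017]
tcp_rot: [0.694, 0.72, -0.001, -0.001]
force: [-3.1, -1.2, 1.1]
opening: 0.006
gripper_force: 2.6
```

```bash
python3 -c "from h import *; heater()"
```

```text
block [90.5, 162.3] heater cradle x -57.1 y 4.3 yaw -0.0407 tcp cradle [-137.4  -77.5] world [ 0.4977 -0.0729  0.0174] F [-0.2  0.4  0.5]
guards world L [508.5  96.1] R [508.6 -71.9] clock 8.3333
```

Emit:
drive_tool([
  [[-0.018,0.018,0],[0,0,0],-1],
  [[0,0.04,0],[0,0,0],-1],
  [[0,0.04,0],[0,0,0],-1],
  [[0,0.04,0],[0,0,0],-1],
  [[0.009,0.03,0],[0,0,0],-1],
  [[0.005,0,0],[0,0,0],-1],
  [[0.005,0,0],[0,0,0],-1],
  [[0.005,0,0],[0,0,0],-1],
])

```text
clock: 9.0
ee_pos: [0.5018, 0.0963, 0.0171]
tcp_rot: [0.692, 0.722, -0.001, -0.001]
force: [-3.6, 1.5, 0.4]
opening: 0.005
gripper_force: 2.6
```

Emit:
drive_tool([
  [[-0.024,-0.015,0],[0,0,0],-1],
  [[0,-0.04,0],[0,0,0],-1],
  [[0,-0.04,0],[0,0,0],-1],
  [[0,-0.04,0],[0,0,0],-1],
  [[0.012,-0.033,0],[0,0,0],-1],
  [[0.006,0,0],[0,0,0],-1],
  [[0.006,0,0],[0,0,0],-1],
  [[0.006,0,0],[0,0,0],-1],
])

```text
clock: 9.67
ee_pos: [0.508, -0.0737, 0.0171]
tcp_rot: [0.694, 0.72, -0.001, -0.001]
force: [-6.8, -3.2, 2.2]
opening: 0.007
gripper_force: 4.6
```

```bash
python3 -c "from h import *; heater()"
```

```text
block [90.7, 159.5] heater cradle x -47.7 y 5.5 yaw -0.0097 tcp cradle [-125.9  -78.2] world [ 0.5092 -0.0731  0.0173] F [-1.  -0.4  0.9]
guards world L [515.3  95.7] R [520.6 -72.2] clock 9.7167
```

Emit:
drive_tool([
  [[-0.02,0.018,0],[0,0,0],-1],
  [[0,0.04,0],[0,0,0],-1],
  [[0,0.04,0],[0,0,0],-1],
  [[0,0.04,0],[0,0,0],-1],
  [[0.0065,0.031,0],[0,0,0],-1],
  [[0.005,0,0],[0,0,0],-1],
  [[0.005,0,0],[0,0,0],-1],
  [[0.005,0,0],[0,0,0],-1],
])

```text
clock: 10.38
ee_pos: [0.5094, 0.0972, 0.0171]
tcp_rot: [0.692, 0.722, -0.001, -0.001]
force: [-3.9, 1.4, 2.6]
opening: 0.008
gripper_force: 2.6
```

Emit:
drive_tool([
  [[-0.024,-0.015,0],[0,0,0],-1],
  [[0,-0.04,0],[0,0,0],-1],
  [[0,-0.04,0],[0,0,0],-1],
  [[0,-0.04,0],[0,0,0],-1],
  [[0.0155,-0.033,0],[0,0,0],-1],
  [[0.004,0,0],[0,0,0],-1],
  [[0.004,0,0],[0,0,0],-1],
  [[0.004,0,0],[0,0,0],-1],
])

```text
clock: 11.05
ee_pos: [0.513, -0.0728, 0.0171]
tcp_rot: [0.694, 0.72, -0.001, -0.001]
force: [-3.4, -0.8, 2.0]
opening: 0.008
gripper_force: 2.9
```

```bash
python3 -c "from h import *; heater()"
```

```text
block [90.4, 155.0] heater cradle x -41.8 y 6.1 yaw -0.0221 tcp cradle [-121.4  -77.4] world [ 0.5137 -0.0721  0.0172] F [-2.1 -1.7  2.1]
guards world L [522.2  97.3] R [525.4 -70.7] clock 11.1
```

Emit:
drive_tool([
  [[-0.018,0.018,0],[0,0,0],-1],
  [[0,0.04,0],[0,0,0],-1],
  [[0,0.04,0],[0,0,0],-1],
  [[0,0.04,0],[0,0,0],-1],
  [[0.007,0.03,0],[0,0,0],-1],
  [[0.005,0,0],[0,0,0],-1],
  [[0.005,0,0],[0,0,0],-1],
  [[0.005,0,0],[0,0,0],-1],
])

```text
clock: 11.77
ee_pos: [0.5167, 0.0971, 0.0171]
tcp_rot: [0.692, 0.722, -0.001, -0.001]
force: [-3.7, 1.8, 1.1]
opening: 0.005
gripper_force: 2.6
```

Emit:
drive_tool([
  [[-0.024,-0.015,0],[0,0,0],-1],
  [[0,-0.04,0],[0,0,0],-1],
  [[0,-0.04,0],[0,0,0],-1],
  [[0,-0.04,0],[0,0,0],-1],
  [[0.0135,-0.033,0],[0,0,0],-1],
  [[0.005,0,0],[0,0,0],-1],
  [[0.005,0,0],[0,0,0],-1],
  [[0.005,0,0],[0,0,0],-1],
])

```text
clock: 12.43
ee_pos: [0.5215, -0.0728, 0.0171]
tcp_rot: [0.694, 0.72, -0.001, -0.001]
force: [-4.8, -2.0, 1.9]
opening: 0.008
gripper_force: 3.2
```

```bash
python3 - <<'E'
s=open('h.py').read()
s=s.replace("    # block centre","""    S=np.array([[np.cos(t),-np.sin(t)],[np.sin(t),np.cos(t)]])
    q=Q@S; left=s['ee_pos'][1]<.01
    xf=np.median([q[abs(q[:,1]-y)<4,0].max() for y in range(int(q[:,1].min())+15,int(q[:,1].max())-15,8)])
    ye=q[:,1].max()-81.7 if left else q[:,1].min()+81.7
    c=S@np.array([xf-44.6,ye])
    # block centre""")
open('h.py','w').write(s)
E
python3 -c "from h import *; heater()"
```

```text
block [90.7, 153.3] heater cradle x -35.0 y 1.3 yaw -0.0170 tcp cradle [-112.5  -77.8] world [ 0.5226 -0.0721  0.0173] F [-2.2 -0.8  1. ]
guards world L [528.8  92.5] R [532.8 -75.5] clock 12.4833
```

Emit:
drive_tool([
  [[-0.018,0.018,0],[0,0,0],-1],
  [[0,0.04,0],[0,0,0],-1],
  [[0,0.04,0],[0,0,0],-1],
  [[0,0.04,0],[0,0,0],-1],
  [[0.0045,0.03,0],[0,0,0],-1],
  [[0.005,0,0],[0,0,0],-1],
  [[0.005,0,0],[0,0,0],-1],
  [[0.005,0,0],[0,0,0],-1],
])

```text
clock: 13.15
ee_pos: [0.523, 0.0972, 0.0172]
tcp_rot: [0.692, 0.722, -0.001, -0.001]
force: [-3.9, 0.6, 1.0]
opening: 0.008
gripper_force: 2.3
```

Emit:
drive_tool([
  [[-0.022,-0.015,0],[0,0,0],-1],
  [[0,-0.04,0],[0,0,0],-1],
  [[0,-0.04,0],[0,0,0],-1],
  [[0,-0.04,0],[0,0,0],-1],
  [[0.012,-0.033,0],[0,0,0],-1],
  [[0.005,0,0],[0,0,0],-1],
  [[0.005,0,0],[0,0,0],-1],
  [[0.005,0,0],[0,0,0],-1],
])

```text
clock: 13.82
ee_pos: [0.5281, -0.0728, 0.0171]
tcp_rot: [0.694, 0.72, -0.001, -0.001]
force: [-3.4, -1.9, 2.8]
opening: 0.007
gripper_force: 2.9
```

Emit:
drive_tool([
  [[-0.021,0.018,0],[0,0,0],-1],
  [[0,0.04,0],[0,0,0],-1],
  [[0,0.04,0],[0,0,0],-1],
  [[0,0.04,0],[0,0,0],-1],
  [[0.009,0.03,0],[0,0,0],-1],
  [[0.005,0,0],[0,0,0],-1],
  [[0.005,0,0],[0,0,0],-1],
  [[0.005,0,0],[0,0,0],-1],
])

```text
clock: 14.48
ee_pos: [0.5308, 0.0972, 0.017]
tcp_rot: [0.692, 0.722, -0.001, -0.001]
force: [-2.3, 2.3, 1.5]
opening: 0.005
gripper_force: 2.9
```

Emit:
drive_tool([
  [[-0.022,-0.015,0],[0,0,0],-1],
  [[0,-0.04,0],[0,0,0],-1],
  [[0,-0.04,0],[0,0,0],-1],
  [[0,-0.04,0],[0,0,0],-1],
  [[0.013,-0.033,0],[0,0,0],-1],
  [[0.005,0,0],[0,0,0],-1],
  [[0.005,0,0],[0,0,0],-1],
  [[0.005,0,0],[0,0,0],-1],
])

```text
clock: 15.15
ee_pos: [0.537, -0.0729, 0.0171]
tcp_rot: [0.694, 0.72, -0.001, -0.001]
force: [-3.1, -2.4, 2.7]
opening: 0.004
gripper_force: 3.3
```

```bash
python3 -c "from h import *; heater()"
```

```text
block [90.3, 148.6] heater cradle x -19.9 y 0.8 yaw -0.0110 tcp cradle [-97.  -78.5] world [ 0.5381 -0.0722  0.0173] F [-2.9 -0.8  0.6]
guards world L [543.4  92.2] R [548.5 -75.8] clock 15.2
```

Emit:
drive_tool([
  [[-0.018,0.018,0],[0,0,0],-1],
  [[0,0.04,0],[0,0,0],-1],
  [[0,0.04,0],[0,0,0],-1],
  [[0,0.04,0],[0,0,0],-1],
  [[0.004,0.03,0],[0,0,0],-1],
  [[0.005,0,0],[0,0,0],-1],
  [[0.005,0,0],[0,0,0],-1],
  [[0.005,0,0],[0,0,0],-1],
])

```text
clock: 15.87
ee_pos: [0.538, 0.0972, 0.0171]
tcp_rot: [0.692, 0.722, -0.001, -0.001]
force: [-3.2, 1.1, 1.4]
opening: 0.006
gripper_force: 2.4
```

Emit:
drive_tool([
  [[-0.022,-0.015,0],[0,0,0],-1],
  [[0,-0.04,0],[0,0,0],-1],
  [[0,-0.04,0],[0,0,0],-1],
  [[0,-0.04,0],[0,0,0],-1],
  [[0.0125,-0.033,0],[0,0,0],-1],
  [[0.005,0,0],[0,0,0],-1],
  [[0.005,0,0],[0,0,0],-1],
  [[0.005,0,0],[0,0,0],-1],
])

```text
clock: 16.53
ee_pos: [0.5437, -0.0728, 0.0172]
tcp_rot: [0.694, 0.72, -0.001, -0.001]
force: [-4.6, -1.6, 1.8]
opening: 0.003
gripper_force: 2.9
```

Emit:
drive_tool([
  [[-0.021,0.018,0],[0,0,0],-1],
  [[0,0.04,0],[0,0,0],-1],
  [[0,0.04,0],[0,0,0],-1],
  [[0,0.04,0],[0,0,0],-1],
  [[0.0085,0.03,0],[0,0,0],-1],
  [[0.005,0,0],[0,0,0],-1],
  [[0.005,0,0],[0,0,0],-1],
  [[0.005,0,0],[0,0,0],-1],
])

```text
clock: 17.2
ee_pos: [0.5458, 0.0972, 0.017]
tcp_rot: [0.692, 0.722, -0.001, -0.001]
force: [-3.2, 1.5, 3.4]
opening: 0.008
gripper_force: 3.0
```

Emit:
drive_tool([
  [[-0.022,-0.015,0],[0,0,0],-1],
  [[0,-0.04,0],[0,0,0],-1],
  [[0,-0.04,0],[0,0,0],-1],
  [[0,-0.04,0],[0,0,0],-1],
  [[0.0135,-0.033,0],[0,0,0],-1],
  [[0.005,0,0],[0,0,0],-1],
  [[0.005,0,0],[0,0,0],-1],
  [[0.005,0,0],[0,0,0],-1],
])

```text
clock: 17.87
ee_pos: [0.5525, -0.073, 0.0171]
tcp_rot: [0.694, 0.72, -0.001, -0.001]
force: [-4.5, -1.8, 3.4]
opening: 0.005
gripper_force: 3.3
```

```bash
python3 -c "from h import *; heater()"
```

```text
block [90.2, 147.5] heater cradle x -4.7 y 0.6 yaw -0.0040 tcp cradle [-81.4 -79.1] world [ 0.5537 -0.0722  0.0173] F [-2.4 -0.7  0.6]
guards world L [558.1  92.1] R [564.3 -75.8] clock 17.9167
```

Emit:
drive_tool([
  [[-0.018,0.018,0],[0,0,0],-1],
  [[0,0.04,0],[0,0,0],-1],
  [[0,0.04,0],[0,0,0],-1],
  [[0,0.04,0],[0,0,0],-1],
  [[0.003,0.03,0],[0,0,0],-1],
  [[0.005,0,0],[0,0,0],-1],
  [[0.005,0,0],[0,0,0],-1],
  [[0.005,0,0],[0,0,0],-1],
])

```text
clock: 18.58
ee_pos: [0.5525, 0.0972, 0.0172]
tcp_rot: [0.692, 0.722, -0.001, -0.001]
force: [-3.0, 1.2, 2.2]
opening: 0.007
gripper_force: 2.4
```

Emit:
drive_tool([
  [[-0.022,-0.015,0],[0,0,0],-1],
  [[0,-0.04,0],[0,0,0],-1],
  [[0,-0.04,0],[0,0,0],-1],
  [[0,-0.04,0],[0,0,0],-1],
  [[0.0125,-0.033,0],[0,0,0],-1],
  [[0.005,0,0],[0,0,0],-1],
  [[0.005,0,0],[0,0,0],-1],
  [[0.005,0,0],[0,0,0],-1],
])

```text
clock: 19.25
ee_pos: [0.5583, -0.0729, 0.0172]
tcp_rot: [0.694, 0.72, -0.001, -0.001]
force: [-3.7, -2.0, 2.2]
opening: 0.003
gripper_force: 2.7
```

Emit:
drive_tool([
  [[-0.021,0.018,0],[0,0,0],-1],
  [[0,0.04,0],[0,0,0],-1],
  [[0,0.04,0],[0,0,0],-1],
  [[0,0.04,0],[0,0,0],-1],
  [[0.007,0.03,0],[0,0,0],-1],
  [[0.005,0,0],[0,0,0],-1],
  [[0.005,0,0],[0,0,0],-1],
  [[0.004,0,0],[0,0,0],-1],
])

```text
clock: 19.92
ee_pos: [0.5581, 0.0971, 0.0171]
tcp_rot: [0.692, 0.722, -0.001, -0.001]
force: [-4.0, 2.5, 1.4]
opening: 0.009
gripper_force: 2.6
```

```bash
python3 -c "from h import *; heater()"
```

```text
block [90.6, 98.6] heater cradle x 4.3 y -1.6 yaw -0.0371 tcp cradle [-69.3  89. ] world [0.5589 0.0963 0.0173] F [-2.9  1.3  0.4]
guards world L [569.8  92.5] R [570.5 -75.5] clock 19.9667
```

Emit:
drive_tool([
  [[-0.022,-0.015,0],[0,0,0],-1],
  [[0,-0.04,0],[0,0,0],-1],
  [[0,-0.04,0],[0,0,0],-1],
  [[0,-0.04,0],[0,0,0],-1],
  [[0.013,-0.034,0],[0,0,0],-1],
  [[0.005,0,0],[0,0,0],-1],
  [[0.005,0,0],[0,0,0],-1],
  [[0.004,0,0],[0,0,0],-1],
])

```text
clock: 20.63
ee_pos: [0.5632, -0.0739, 0.0172]
tcp_rot: [0.694, 0.72, -0.001, -0.001]
force: [-3.6, -1.4, 1.8]
opening: 0.006
gripper_force: 2.5
```

```bash
python3 -c "from h import *; heater()"
```

```text
block [90.7, 144.1] heater cradle x 6.7 y -0.6 yaw -0.0154 tcp cradle [-71.4 -80.5] world [ 0.5638 -0.0731  0.0173] F [-2.4 -1.1  1.8]
guards world L [570.4  92.2] R [574.7 -75.7] clock 20.6833
```

Emit:
drive_tool([
  [[-0.018,0.018,0],[0,0,0],-1],
  [[0,0.04,0],[0,0,0],-1],
  [[0,0.04,0],[0,0,0],-1],
  [[0,0.04,0],[0,0,0],-1],
  [[0.003,0.03,0],[0,0,0],-1],
  [[0.004,0,0],[0,0,0],-1],
  [[0.004,0,0],[0,0,0],-1],
  [[0.004,0,0],[0,0,0],-1],
])

```text
clock: 21.35
ee_pos: [0.5604, 0.096, 0.0174]
tcp_rot: [0.692, 0.722, -0.0, -0.0]
force: [-3.2, 0.6, 0.1]
opening: -0.0
gripper_force: 1.6
```

Emit:
drive_tool([
  [[-0.02,-0.015,0],[0,0,0],-1],
  [[0,-0.04,0],[0,0,0],-1],
  [[0,-0.04,0],[0,0,0],-1],
  [[0,-0.04,0],[0,0,0],-1],
  [[0.015,-0.033,0],[0,0,0],-1],
  [[0.0045,0,0],[0,0,0],-1],
  [[0.0045,0,0],[0,0,0],-1],
  [[0.0045,0,0],[0,0,0],-1],
])

```text
clock: 22.02
ee_pos: [0.5684, -0.0739, 0.0171]
tcp_rot: [0.694, 0.72, -0.001, -0.001]
force: [-4.2, -2.6, 3.1]
opening: 0.004
gripper_force: 3.5
```

```bash
python3 -c "from h import *; heater()"
```

```text
block [90.8, 146.1] heater cradle x 10.0 y 0.2 yaw 0.0023 tcp cradle [-65.9 -80.7] world [ 0.5693 -0.0732  0.0172] F [-2.9 -0.2  1.3]
guards world L [572.2  91.9] R [579.5 -76. ] clock 22.0667
```

Emit:
drive_tool([
  [[-0.02,0.018,0],[0,0,0],-1],
  [[0,0.04,0],[0,0,0],-1],
  [[0,0.04,0],[0,0,0],-1],
  [[0,0.04,0],[0,0,0],-1],
  [[0.001,0.03,0],[0,0,0],-1],
  [[0.004,0,0],[0,0,0],-1],
  [[0.004,0,0],[0,0,0],-1],
  [[0.004,0,0],[0,0,0],-1],
])

```text
clock: 22.73
ee_pos: [0.5621, 0.096, 0.0174]
tcp_rot: [0.692, 0.722, -0.0, -0.0]
force: [-2.1, -0.2, 0.5]
opening: 0.005
gripper_force: 1.3
```

Emit:
drive_tool([
  [[-0.02,-0.015,0],[0,0,0],-1],
  [[0,-0.04,0],[0,0,0],-1],
  [[0,-0.04,0],[0,0,0],-1],
  [[0,-0.04,0],[0,0,0],-1],
  [[0.018,-0.033,0],[0,0,0],-1],
  [[0.004,0,0],[0,0,0],-1],
  [[0.004,0,0],[0,0,0],-1],
  [[0.003,0,0],[0,0,0],-1],
])

```text
clock: 23.4
ee_pos: [0.5707, -0.0738, 0.0172]
tcp_rot: [0.694, 0.72, -0.001, -0.001]
force: [-4.3, -2.0, 1.3]
opening: 0.006
gripper_force: 2.8
```

```bash
python3 -c "from h import *; heater()"
```

```text
block [90.2, 147.2] heater cradle x 12.5 y 0.5 yaw 0.0042 tcp cradle [-64.2 -80.7] world [ 0.5709 -0.0731  0.0172] F [-2.5 -2.2  2.3]
guards world L [574.5  92.1] R [582.1 -75.7] clock 23.45
```

Emit:
drive_tool([
  [[-0.02,0.018,0],[0,0,0],-1],
  [[0,0.04,0],[0,0,0],-1],
  [[0,0.04,0],[0,0,0],-1],
  [[0,0.04,0],[0,0,0],-1],
  [[0.004,0.03,0],[0,0,0],-1],
  [[0.002,0,0],[0,0,0],-1],
  [[0.001,0,0],[0,0,0],-1],
  [[0.001,0,0],[0,0,0],-1],
])

```text
clock: 24.12
ee_pos: [0.5588, 0.0959, 0.0173]
tcp_rot: [0.692, 0.722, -0.0, -0.0]
force: [-0.5, -0.5, -0.4]
opening: 0.004
gripper_force: 0.0
```

Emit:
drive_tool([
  [[0.001,0,0],[0,0,0],-1],
  [[0.001,0,0],[0,0,0],-1],
  [[0.001,0,0],[0,0,0],-1],
  [[0,0,0],[0,0,0],-1],
])

```text
clock: 24.45
ee_pos: [0.5625, 0.0942, 0.0176]
tcp_rot: [0.693, 0.721, 0.0, 0.0]
force: [-0.8, -0.3, 0.1]
opening: 0.006
gripper_force: 0.0
```

Emit:
drive_tool([
  [[0.001,0,0],[0,0,0],-1],
  [[0.001,0,0],[0,0,0],-1],
  [[0,0,0],[0,0,0],-1],
])

```text
clock: 24.7
ee_pos: [0.5638, 0.0948, 0.0173]
tcp_rot: [0.693, 0.721, -0.0, -0.0]
force: [-1.9, -1.1, 1.3]
opening: 0.003
gripper_force: 1.3
```

Emit:
drive_tool([
  [[0.001,0,0],[0,0,0],-1],
  [[0.001,0,0],[0,0,0],-1],
])

```text
clock: 24.87
ee_pos: [0.5652, 0.0953, 0.0172]
tcp_rot: [0.693, 0.721, -0.001, -0.001]
force: [-5.8, 0.1, 4.5]
opening: 0.008
gripper_force: 4.0
```

Emit:
drive_tool([
  [[0.001,0,0],[0,0,0],-1],
  [[0.001,0,0],[0,0,0],-1],
])

```text
clock: 25.03
ee_pos: [0.5661, 0.0956, 0.0171]
tcp_rot: [0.693, 0.721, -0.002, -0.002]
force: [-12.1, 2.3, 8.1]
opening: 0.001
gripper_force: 6.8
```

Emit:
drive_tool([
  [[0.001,0,0],[0,0,0],-1],
  [[0,0,0],[0,0,0],-1],
])

```text
clock: 25.2
ee_pos: [0.5666, 0.0957, 0.0171]
tcp_rot: [0.693, 0.721, -0.002, -0.002]
force: [-11.4, 1.0, 8.0]
opening: 0.008
gripper_force: 7.2
```

Emit:
drive_tool([
  [[0.0005,0,0],[0,0,0],-1],
  [[0,0,0],[0,0,0],-1],
  [[0,0,0],[0,0,0],-1],
  [[0,0,0],[0,0,0],-1],
])

```text
clock: 25.53
ee_pos: [0.5668, 0.0958, 0.0171]
tcp_rot: [0.693, 0.721, -0.002, -0.002]
force: [-12.9, 1.6, 8.2]
opening: 0.004
gripper_force: 7.9
```

Emit:
drive_tool([
  [[0.0005,0,0],[0,0,0],-1],
  [[0,0,0],[0,0,0],-1],
  [[0,0,0],[0,0,0],-1],
  [[0,0,0],[0,0,0],-1],
  [[0,0,0],[0,0,0],-1],
])

```text
clock: 25.95
ee_pos: [0.567, 0.0959, 0.017]
tcp_rot: [0.693, 0.721, -0.002, -0.003]
force: [-12.4, 0.8, 10.5]
opening: 0.003
gripper_force: 8.3
```

```bash
python3 -c "from h import *; heater()"
```

```text
block [91.1, 92.7] heater cradle x 14.5 y -0.1 yaw -0.0149 tcp cradle [-61.2  88.2] world [0.567  0.0959 0.017 ] F [-13.3   1.3   9.7]
guards world L [578.1  92.9] R [582.5 -75. ] clock 26.0
```

The vertical load of about 10 N adds table friction, so I'll relieve it while holding.

Emit:
drive_tool([
  [[0,0,0.0004],[0,0,0],-1],
  [[0,0,0.0004],[0,0,0],-1],
])

```text
clock: 26.17
ee_pos: [0.567, 0.0959, 0.0172]
tcp_rot: [0.693, 0.721, -0.002, -0.003]
force: [-8.5, 1.5, 1.4]
opening: 0.006
gripper_force: 5.8
```

Emit:
drive_tool([
  [[0,0,0.0004],[0,0,0],-1],
  [[0,0,0],[0,0,0],-1],
])

```text
clock: 26.33
ee_pos: [0.567, 0.0958, 0.0172]
tcp_rot: [0.693, 0.721, -0.002, -0.003]
force: [-9.3, 1.7, 2.2]
opening: 0.006
gripper_force: 5.6
```

```bash
python3 -c "
from h import *
s=monitor.observe();print(s['ee_pos'],s['force'],s['moment'],s['tcp_rot'])"
```

```text
[0.56697443 0.09584458 0.01724108] [-9.33818007  1.74945825  2.24455411] [0.26821946 1.30254932 0.01422784] [ 0.6927264   0.72119254 -0.00210989 -0.00264678]
```

Emit:
drive_tool([
  [[0.0006,0,0.0002],[0,0,0],-1],
  [[0.0006,0,0.0002],[0,0,0],-1],
])

```text
clock: 26.5
ee_pos: [0.5675, 0.0958, 0.0173]
tcp_rot: [0.693, 0.721, -0.003, -0.003]
force: [-10.6, 1.1, 1.3]
opening: 0.006
gripper_force: 6.2
```

Emit:
drive_tool([
  [[0.0006,0,0.0002],[0,0,0],-1],
  [[0,0,0.0002],[0,0,0],-1],
])

```text
clock: 26.67
ee_pos: [0.5679, 0.0958, 0.0174]
tcp_rot: [0.693, 0.721, -0.003, -0.003]
force: [-10.1, 1.6, -1.8]
opening: 0.006
gripper_force: 5.5
```

Emit:
drive_tool([
  [[0.0006,0,0.0001],[0,0,0],-1],
  [[0.0006,0,0.0001],[0,0,0],-1],
  [[0,0,0],[0,0,0],-1],
])

```text
clock: 26.92
ee_pos: [0.5685, 0.0958, 0.0173]
tcp_rot: [0.693, 0.721, -0.003, -0.004]
force: [-10.5, 2.1, 1.2]
opening: 0.004
gripper_force: 6.6
```

Emit:
drive_tool([
  [[0,0,0],[0,0,0],-1],
  [[0,0,0],[0,0,0],-1],
  [[0,0,0],[0,0,0],-1],
  [[0,0,0],[0,0,0],-1],
  [[0,0,0],[0,0,0],-1],
  [[0,0,0],[0,0,0],-1],
])

```text
clock: 27.42
ee_pos: [0.5685, 0.0958, 0.0173]
tcp_rot: [0.693, 0.721, -0.003, -0.004]
force: [-11.8, 1.8, 0.1]
opening: 0.007
gripper_force: 6.5
```

```bash
python3 -c "from h import *; heater()"
```

```text
block [90.9, 92.3] heater cradle x 15.8 y 0.3 yaw -0.0148 tcp cradle [-59.8  88.1] world [0.5685 0.0958 0.0173] F [-10.4   1.5   0.7]
guards world L [579.4  93.3] R [583.8 -74.6] clock 27.4667
```

Emit:
drive_tool([
  [[0.0006,0,0.0001],[0,0,0],-1],
  [[0.0006,0,0.0001],[0,0,0],-1],
  [[0.0004,0,0],[0,0,0],-1],
  [[0,0,0],[0,0,0],-1],
])

```text
clock: 27.8
ee_pos: [0.5693, 0.0958, 0.0173]
tcp_rot: [0.693, 0.721, -0.004, -0.004]
force: [-14.0, 0.7, 2.6]
opening: 0.003
gripper_force: 7.8
```

Emit:
drive_tool([
  [[0.0003,0,0],[0,0,0],-1],
  [[0,0,0],[0,0,0],-1],
  [[0,0,0],[0,0,0],-1],
  [[0,0,0],[0,0,0],-1],
  [[0,0,0],[0,0,0],-1],
  [[0,0,0],[0,0,0],-1],
])

```text
clock: 28.3
ee_pos: [0.5694, 0.0958, 0.0173]
tcp_rot: [0.693, 0.721, -0.004, -0.004]
force: [-15.0, 1.6, 2.3]
opening: 0.007
gripper_force: 8.2
```

Left press done (about 8 to 10 N on the strip). Easing off slowly.

Emit:
drive_tool([
  [[-0.0004,0,0],[0,0,0],-1],
  [[-0.0004,0,0],[0,0,0],-1],
  [[-0.0004,0,0],[0,0,0],-1],
  [[-0.0004,0,0],[0,0,0],-1],
  [[-0.0004,0,0],[0,0,0],-1],
  [[-0.0004,0,0],[0,0,0],-1],
  [[-0.0004,0,0],[0,0,0],-1],
  [[-0.0004,0,0],[0,0,0],-1],
])

```text
clock: 28.97
ee_pos: [0.5689, 0.0952, 0.0181]
tcp_rot: [0.693, 0.721, -0.002, -0.002]
force: [-6.7, -0.0, -1.0]
opening: 0.006
gripper_force: 3.0
```

Emit:
drive_tool([
  [[-0.0004,0,0],[0,0,0],-1],
  [[-0.0004,0,0],[0,0,0],-1],
  [[-0.0004,0,0],[0,0,0],-1],
  [[-0.0004,0,0],[0,0,0],-1],
  [[-0.0004,0,0],[0,0,0],-1],
  [[-0.0004,0,0],[0,0,0],-1],
  [[-0.0004,0,0],[0,0,0],-1],
  [[-0.0004,0,0],[0,0,0],-1],
])

```text
clock: 29.63
ee_pos: [0.5685, 0.0952, 0.0198]
tcp_rot: [0.693, 0.721, -0.0, -0.0]
force: [-4.0, -0.2, -1.0]
opening: 0.005
gripper_force: 2.0
```

Emit:
drive_tool([
  [[-0.0004,0,0],[0,0,0],-1],
  [[-0.0004,0,0],[0,0,0],-1],
  [[-0.0004,0,0],[0,0,0],-1],
  [[-0.0005,0,0],[0,0,0],-1],
  [[-0.0005,0,0],[0,0,0],-1],
  [[-0.0005,0,0],[0,0,0],-1],
  [[-0.0005,0,0],[0,0,0],-1],
  [[-0.0005,0,0],[0,0,0],-1],
])

```text
clock: 30.3
ee_pos: [0.5659, 0.0953, 0.0204]
tcp_rot: [0.693, 0.721, 0.001, 0.001]
force: [0.1, -0.1, -0.4]
opening: 0.006
gripper_force: 0.0
```

Emit:
drive_tool([
  [[-0.003,0,-0.001],[0,0,0],-1],
  [[-0.012,-0.005,-0.001],[0,0,0],-1],
  [[0,-0.04,0],[0,0,0],-1],
  [[0,-0.04,0],[0,0,0],-1],
  [[0,-0.04,0],[0,0,0],-1],
  [[0,-0.04,0],[0,0,0],-1],
  [[0,0,0],[0,0,0],-1],
])

```text
clock: 30.88
ee_pos: [0.5509, -0.0763, 0.0187]
tcp_rot: [0.695, 0.719, -0.0, 0.002]
force: [0.5, 0.4, 0.6]
opening: 0.004
gripper_force: 0.0
```

```bash
python3 -c "from h import *; heater()"
```

```text
block [91.0, 162.5] heater cradle x 15.7 y -0.6 yaw 0.0061 tcp cradle [-84.6 -80.2] world [ 0.5505 -0.0734  0.0184] F [-0.1  0.9  0.2]
guards world L [577.6  91. ] R [585.5 -76.8] clock 30.9333
```

Emit:
drive_tool([
  [[0.012,0.002,0],[0,0,0],-1],
  [[0.004,0,0],[0,0,0],-1],
  [[0.001,0,0],[0,0,0],-1],
  [[0.001,0,0],[0,0,0],-1],
  [[0.001,0,0],[0,0,0],-1],
])

```text
clock: 31.35
ee_pos: [0.5687, -0.0669, 0.0177]
tcp_rot: [0.692, 0.722, -0.0, -0.0]
force: [-0.1, 0.5, 0.3]
opening: 0.005
gripper_force: 0.0
```

Emit:
drive_tool([
  [[0.001,0,0],[0,0,0],-1],
  [[0.001,0,0],[0,0,0],-1],
  [[0.001,0,0],[0,0,0],-1],
])

```text
clock: 31.6
ee_pos: [0.572, -0.0676, 0.0179]
tcp_rot: [0.693, 0.721, -0.0, -0.0]
force: [-0.4, 1.7, 0.4]
opening: 0.009
gripper_force: 0.0
```

Emit:
drive_tool([
  [[0.001,0,0],[0,0,0],-1],
  [[0.001,0,0],[0,0,0],-1],
])

```text
clock: 31.77
ee_pos: [0.5737, -0.0678, 0.0179]
tcp_rot: [0.693, 0.721, -0.0, -0.0]
force: [-4.5, -0.1, 2.2]
opening: 0.006
gripper_force: 2.2
```

Emit:
drive_tool([
  [[0.001,0,0.0003],[0,0,0],-1],
  [[0.001,0,0.0003],[0,0,0],-1],
])

```text
clock: 31.93
ee_pos: [0.574, -0.0679, 0.0179]
tcp_rot: [0.693, 0.721, -0.002, -0.002]
force: [-8.4, -1.3, 3.3]
opening: 0.004
gripper_force: 4.4
```

Emit:
drive_tool([
  [[0.0008,0,0.0003],[0,0,0],-1],
  [[0.0008,0,0.0003],[0,0,0],-1],
])

```text
clock: 32.1
ee_pos: [0.5747, -0.068, 0.0179]
tcp_rot: [0.693, 0.721, -0.002, -0.002]
force: [-9.5, -1.4, 1.3]
opening: 0.002
gripper_force: 4.6
```

Emit:
drive_tool([
  [[0.0005,0,0.0003],[0,0,0],-1],
  [[0.0005,0,0.0003],[0,0,0],-1],
])

```text
clock: 32.27
ee_pos: [0.5751, -0.0679, 0.018]
tcp_rot: [0.693, 0.721, -0.002, -0.003]
force: [-8.7, -1.6, -1.3]
opening: 0.009
gripper_force: 4.2
```

Emit:
drive_tool([
  [[0.0006,0,0],[0,0,0],-1],
  [[0.0006,0,0.0001],[0,0,0],-1],
  [[0.0006,0,0.0001],[0,0,0],-1],
])

```text
clock: 32.52
ee_pos: [0.5761, -0.0679, 0.018]
tcp_rot: [0.693, 0.721, -0.003, -0.004]
force: [-11.4, -3.5, 2.2]
opening: 0.001
gripper_force: 5.9
```

Emit:
drive_tool([
  [[0.0005,0,0.0001],[0,0,0],-1],
  [[0.0005,0,0.0001],[0,0,0],-1],
  [[0,0,0],[0,0,0],-1],
])

```text
clock: 32.77
ee_pos: [0.5767, -0.0679, 0.018]
tcp_rot: [0.693, 0.721, -0.003, -0.004]
force: [-12.1, -1.9, 1.7]
opening: 0.005
gripper_force: 6.2
```

```bash
python3 -c "from h import *; heater()"
```

```text
block [91.0, 132.4] heater cradle x 18.6 y -0.5 yaw 0.0031 tcp cradle [-58.2 -75.7] world [ 0.5767 -0.0679  0.018 ] F [-11.5  -3.    1.3]
guards world L [580.7  91.5] R [588.1 -76.4] clock 32.8167
```

Emit:
drive_tool([
  [[0.0006,0,0.0001],[0,0,0],-1],
  [[0.0006,0,0.0001],[0,0,0],-1],
  [[0.0004,0,0],[0,0,0],-1],
  [[0,0,0],[0,0,0],-1],
])

```text
clock: 33.15
ee_pos: [0.5776, -0.0679, 0.018]
tcp_rot: [0.693, 0.721, -0.004, -0.005]
force: [-14.6, -3.7, 2.1]
opening: 0.001
gripper_force: 7.3
```

Emit:
drive_tool([
  [[0.0002,0,0],[0,0,0],-1],
  [[0,0,0],[0,0,0],-1],
  [[0,0,0],[0,0,0],-1],
  [[0,0,0],[0,0,0],-1],
  [[0,0,0],[0,0,0],-1],
  [[0,0,0],[0,0,0],-1],
])

```text
clock: 33.65
ee_pos: [0.5776, -0.0679, 0.018]
tcp_rot: [0.693, 0.721, -0.004, -0.005]
force: [-14.6, -3.3, 3.7]
opening: 0.003
gripper_force: 7.7
```

Right press held. Easing off slowly.

Emit:
drive_tool([
  [[-0.0004,0,0],[0,0,0],-1],
  [[-0.0004,0,0],[0,0,0],-1],
  [[-0.0004,0,0],[0,0,0],-1],
  [[-0.0004,0,0],[0,0,0],-1],
  [[-0.0004,0,0],[0,0,0],-1],
  [[-0.0004,0,0],[0,0,0],-1],
  [[-0.0004,0,0],[0,0,0],-1],
  [[-0.0004,0,0],[0,0,0],-1],
])

```text
clock: 34.32
ee_pos: [0.577, -0.0676, 0.0186]
tcp_rot: [0.693, 0.721, -0.002, -0.003]
force: [-5.8, -0.0, -0.6]
opening: 0.001
gripper_force: 2.9
```

Emit:
drive_tool([
  [[-0.0004,0,-0.0002],[0,0,0],-1],
  [[-0.0004,0,-0.0002],[0,0,0],-1],
  [[-0.0004,0,-0.0002],[0,0,0],-1],
  [[-0.0004,0,-0.0002],[0,0,0],-1],
  [[-0.0004,0,0],[0,0,0],-1],
  [[-0.0004,0,0],[0,0,0],-1],
  [[-0.0004,0,0],[0,0,0],-1],
  [[-0.0004,0,0],[0,0,0],-1],
])

```text
clock: 34.98
ee_pos: [0.5765, -0.0677, 0.0193]
tcp_rot: [0.693, 0.721, -0.0, -0.0]
force: [-3.5, -0.6, -0.6]
opening: 0.006
gripper_force: 2.0
```

Emit:
drive_tool([
  [[-0.0004,0,0],[0,0,0],-1],
  [[-0.0004,0,0],[0,0,0],-1],
  [[-0.0004,0,0],[0,0,0],-1],
  [[-0.0004,0,0],[0,0,0],-1],
  [[-0.0004,0,0],[0,0,0],-1],
  [[-0.0004,0,0],[0,0,0],-1],
  [[-0.0004,0,0],[0,0,0],-1],
  [[-0.0004,0,0],[0,0,0],-1],
])

```text
clock: 35.65
ee_pos: [0.5745, -0.068, 0.02]
tcp_rot: [0.693, 0.721, 0.001, 0.001]
force: [-0.5, -0.5, -0.4]
opening: 0.005
gripper_force: 0.0
```

Emit:
drive_tool([
  [[-0.0005,0,0],[0,0,0],-1],
  [[-0.0005,0,0],[0,0,0],-1],
  [[-0.0005,0,0],[0,0,0],-1],
  [[-0.0005,0,0],[0,0,0],-1],
  [[-0.004,0,0],[0,0,0],-1],
  [[-0.02,0,0],[0,0,0],-1],
  [[-0.04,0,0],[0,0,0],-1],
  [[-0.04,0,0],[0,0,0],-1],
])

```text
clock: 36.32
ee_pos: [0.4671, -0.0679, 0.0195]
tcp_rot: [0.693, 0.721, 0.0, 0.0]
force: [-0.6, -0.2, 1.0]
opening: 0.006
gripper_force: 0.0
```

Run:
```python
from h import *
heater()
cv2.imwrite('pics/end.png',cam('top')['pixels'][100:270,120:400].repeat(2,0).repeat(2,1))
```

```text
block [91.1, 164.0] heater cradle x 15.9 y -0.4 yaw 0.0034 tcp cradle [-180.7  -67.7] world [ 0.454  -0.0648  0.0147] F [-2.9  2.3 -4.7]
guards world L [578.1  91.4] R [585.5 -76.4] clock 36.3667
```

View pics/end.png

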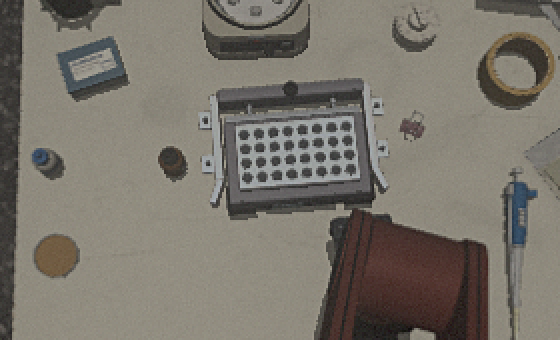

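The end view shows the heater square between the rails (crop about 228–375, 110–212) against the strip, with bottles, clip, dish and pipette undisturbed. I'll settle the arm and hand in.

Emit:
drive_tool([
  [[0,0,0.01],[0,0,0],-1],
  [[0,0,0],[0,0,0],-1],
  [[0,0,0],[0,0,0],-1],
  [[0,0,0],[0,0,0],-1],
])

```text
clock: 36.75
ee_pos: [0.4699, -0.0684, 0.0308]
tcp_rot: [0.693, 0.721, 0.001, 0.001]
force: [-0.2, -0.9, -0.3]
opening: 0.007
gripper_force: 0.0
```

```bash
python3 -c "
from h import *
heater()
from bench import job_done
print(job_done())"
```

```text
block [90.3, 163.9] heater cradle x 15.9 y -0.5 yaw 0.0066 tcp cradle [-165.6  -71.7] world [ 0.4693 -0.0682  0.0303] F [-0.  -0.8 -0.9]
guards world L [577.8  91.1] R [585.8 -76.7] clock 36.8
the job is handed in; nothing more can be done
None
```

I docked the heater and handed the job in at about 37 s, with no verdict returned: by camera it sits 0.5 mm off centre and 0.007 rad from square, with its front 76 mm inside and apparently on the strip, after left and then right presses that I estimate at 8–10 N on the strip.

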